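# Lock the twist-lock lid on the biscuit canister

### The job

Close the steel biscuit canister with its own twist-lock lid, the one with the straight wooden bar grip. Set its two lugs into the two notches of the canister's mouth so that it drops in flush on the rim, turn it clockwise (seen from above) until it stops, and let go. Leave the lid with the round knob where it is.

Things in the scene. Friction and masses are not known exactly. Their poses are not given: they have to be found in the camera images.
- lid_grip (a point): Centre of the wooden bar grip of the loose steel twist-lock lid (about 0.25 kg), which stands upright on the counter. Bar: 60 mm long (x axis), 18 thick (y), 42 high (z, up); grip it across its thickness from above. It rises from a disc 116 mm wide and 8 thick whose top is 21 mm below this point; the lid's lowest face is 51 mm below it. The lid is alike after half a turn.
- lid_seat (a point): Same lid, on its axis at the disc's underside (the face that rests on the rim), 29 mm below lid_grip, same axes. Under it hangs a round plug 64 mm wide, 22 deep, tapered at its foot. The plug's lowest 8 mm carry two opposite lugs, 16 mm wide, reaching 46 mm from the axis along x and -x, in line with the bar.
- canister_mouth (a point): Centre of the canister's mouth, level with the rim's top; z up. Round hole 74 mm wide in a steel plate 8 thick, with two opposite notches along x and -x, reaching 52 mm from the axis, about 30 mm wide at the hole and 40 at the outer end. With the bar along this x axis (within 10 degrees, either way round) the lugs pass and the lid drops 22 mm until its disc lies on the rim.
- canister: Dark steel canister with a bright rim, 133 mm wide, 110 high, upright, fixed to the counter; origin under its centre, axes as canister_mouth. Once dropped in, the lid turns freely clockwise seen from above (about -z), its lugs under the rim plate, to a stop about 65 degrees from the notches; anticlockwise it is stopped after about 15 degrees.
- knob_lid_center (a point): Centre, half-way up, of another loose steel lid on the counter, 112 mm wide and 58 high, with a round wooden knob and no lugs. It belongs to another tin and stays where it is.
Things that resemble listed ones, but are neither listed nor needed, are in the scene too. Leave any green or yellow look-alike of the part that bears lid_grip alone.

How it is judged:
By the outcome, as a careful person would: the job done as asked, in the order asked, and still so for the second after the job is handed in, with the robot touching nothing.
It also fails if it takes over 45 s, if anything falls off the work surface, if the arm or the gripper's body presses on something with over 40 N, if the wrist force passes 120 N, or if a joint passes its speed limit or range.

### The arm

A 7-joint arm with a two-finger parallel gripper is mounted at the origin on the work surface; the furniture and walls round the work are solid. World frame = base frame: x ahead of the robot, y to its left, z up, the work surface at z = 0. Lengths are in m, angles in rad, forces in N, time in s.
With the tool pointing down it reaches from about 0.425 to 0.925 m from the base axis. Payload 6.8 kg.
Tool frame: the origin (TCP) lies on the front face of the gripper's body, between the roots of the fingers; the fingertips stand 73 mm ahead of it and the grasp point (between the pads) lies 54 mm ahead of it; z points along the fingers, y is the direction in which the jaws open and shut (so a half turn about z gives the same grasp; the last joint's range is limited). The gripper opens to 85 mm and grips with 20 to 120 N. Pads are 22 mm wide; open, the fingers measure 114 mm over their backs; the gripper's body (76 mm by 85 mm) begins 54 mm behind the grasp point. The pads swing forward as they close: fully open they stand 13 mm farther back than shut.
Start: joints at [1.214, 0.477, 0.022, 1.555, -0.011, 1.109, -0.083], TCP at [0.166, -0.654, 0.304] pointing down, gripper open.
Joint ranges: [-2.96, 2.96], [-0.34, 2.1], [-1.41, 1.46], [0.24, 2.44], [-1.37, 4.51], [0.17, 1.92], [-2.96, 2.96]. Speed limits (rad/s): [2.39, 2.39, 3.14, 3.14, 3.14, 3.14, 3.14].

### API

Orientations are given as a unit quaternion [w, x, y, z].
In Python, from station import get_obs, read_camera, hand_in, spot_in, cut_out, spot_point gives the robot as it stands. The module is installed in compiled form; this text tells all that it offers.
- The arm moves only by the tool move_arm, never from a script. Its arguments are lists of equal length, an entry for each row: "gripper": the opening, from 0 (shut) to 1 (fully open); "xyz": the shift along the tool's x, y, z in cm, a list of three; "twist": the turn about the tool's z in rad. A call has 1 to 5 rows; each row is the pose to reach, as a shift and turn from the pose commanded when the call began, along the tool's axes at that moment; what a row does not reach only later rows make up. A row lasts 1/12 s, in which the tool goes at most 41.7 mm and 7.16 degrees, less where a joint would pass 70% of its speed; a pose out of reach is approached as far as the arm can. A call with a gripper value outside its range is refused whole. The fingers move at their own pace and stop on an object; "squeeze" is the grip in N (left out, the last holds). Time passes only in rows, so rows that repeat a pose let the fingers close. It gives the time, the measured TCP pose, the force and the opening at its end, in the units of the state.
- get_obs(): the state, without advancing time (a new reading comes with each control period).
- read_camera(name): name is "scene" or "top"; returns a dict with "pixels" (384x512x3 uint8, red, green, blue), "fx", "fy", "cx", "cy" (pixels), "R" (3x3) and "t" (3): a world point X has camera coordinates R X + t. Camera axes: x right, y down, z forward; pixel columns grow to the right and rows downward; lengths in m; the calibration is good to about 2 mm. A picture is of the moment at which its call begins. There is no depth.
- hand_in(): hands the job in, once; it reports no verdict.
Trained networks look in the newest picture that a camera, given by its name, has taken for a name from the list of things; names that differ only in an ending like _2 or _b are one class to them, and where a whole thing is asked for, a point or a joint stands for the part that bears it (a point fixed in the world has none). Each returns a list of dicts, best first, with "p" (0 to 1); they miss things now and then, are a little off and sometimes report something else, mostly with a low value. They report only what shows in the picture. A call takes as long as a camera call. They do not tell look-alikes from the thing itself.
- spot_in(query, camera): "centre" ([x, y, z] in m, in world coordinates, good to about 4 mm: the middle of the surface that is visible of it).
- cut_out(query, camera): "pixels" (384x512 bool, what is visible of it).
- spot_point(query, camera): "centre" ([x, y, z] in m, in world coordinates, good to about 4 mm: a listed point, or the origin of a listed thing).
The state is a dict: "t": time; "q": joint angles; "joint_vel": joint speeds; "joint_torque": joint torques, N m; "eef_pos": TCP position; "tool_rot": TCP orientation; "contact_force": force on the tool from outside, world axes, zero at the start; "torque": the same for the moment, N m; "gripper_width": opening from 0.0 (shut) to 1.0 (fully open).
Only numpy, scipy, OpenCV 4.12 (cv2) and the standard library are available. Lean on these libraries where they do the work, as an engineer would, in place of code of your own. Each camera call takes 0.05 s, during which the arm holds its last target.

## Working session

There is one attempt and no reset: what is moved stays moved. The work goes in short steps, Python scripts to look and compute and a tool call to move; the robot and the scene stay as the last step left them, time stands still between calls to the robot, and variables do not carry over. Pictures are saved under pics/ and viewed, and the job is handed in when it is done.

Besides the shell and the picture viewer there is one more tool, called after "Call:" as name([rows], argument=value, ...), one row to a line, values as JSON. move_arm: Moves the arm, as the interface text tells. Its arguments: {"type":"object","properties":{"gripper":{"type":"array","items":{"type":"number"}},"xyz":{"type":"array","items":{"type":"array","items":{"type":"number"}}},"twist":{"type":"array","items":{"type":"number"}},"squeeze":{"type":"number"}},"required":["gripper","xyz","twist"]}

```bash
mkdir -p pics; python3 - <<'E'
from station import *
import cv2,numpy as np
o=get_obs();print({k:np.round(v,3) for k,v in o.items()})
for c in("scene","top"):
    d=read_camera(c);cv2.imwrite(f"pics/{c}0.png",cv2.cvtColor(d["pixels"],cv2.COLOR_RGB2BGR))
    print(c,d["fx"],np.round(d["R"],3).tolist(),np.round(d["t"],3))
    for q in("lid_grip","lid_seat","canister_mouth","canister","knob_lid_center"):
        for r in spot_point(q,c):
            X=np.array(r["centre"]);p=np.array(d["R"])@X+d["t"];print(q,np.round(X,3),round(r["p"],2),int(d["fx"]*p[0]/p[2]+d["cx"]),int(d["fy"]*p[1]/p[2]+d["cy"]))
E
```

```text
{'t': np.float64(0.0), 'q': array([ 1.214,  0.478,  0.022,  1.556, -0.011,  1.109, -0.083]), 'joint_vel': array([-0.001,  0.   ,  0.002,  0.   , -0.   , -0.002,  0.   ]), 'joint_torque': array([ 0.0000e+00, -5.9644e+01,  1.6080e+00, -2.8119e+01,  1.2000e-02,
        9.0000e-03,  0.0000e+00]), 'eef_pos': array([ 0.166, -0.654,  0.303]), 'tool_rot': array([-0.001,  0.992,  0.124, -0.   ]), 'contact_force': array([-0.09 , -0.118,  0.068]), 'torque': array([-0.026, -0.026,  0.018]), 'gripper_width': np.float64(1.0)}
scene 497.7674172978937 [[-0.766, -0.643, -0.004], [-0.312, 0.377, -0.872], [0.562, -0.667, -0.489]] [0.343 0.215 1.42 ]
lid_grip [0.362 0.314 0.054] 0.87 204 260
lid_grip [0.198 0.316 0.053] 0.78 248 285
lid_grip [0.531 0.295 0.054] 0.74 168 236
lid_grip [0.4   0.142 0.05 ] 0.63 235 231
lid_seat [0.362 0.313 0.02 ] 0.98 205 270
lid_seat [0.399 0.146 0.021] 0.96 234 239
lid_seat [0.528 0.299 0.019] 0.85 169 246
lid_seat [0.197 0.312 0.026] 0.84 249 292
canister_mouth [0.596 0.019 0.109] 0.74 215 180
canister [0.597 0.015 0.001] 0.59 217 208
knob_lid_center [ 0.586 -0.238  0.028] 0.84 265 176
top 411.17421312691334 [[0.026, -1.0, 0.003], [-0.989, -0.026, -0.146], [0.146, 0.001, -0.989]] [0.037 0.407 1.251]
lid_grip [0.4   0.142 0.05 ] 0.97 229 188
lid_grip [0.366 0.317 0.05 ] 0.79 171 198
lid_grip [0.527 0.295 0.046] 0.65 181 146
lid_grip [0.204 0.314 0.057] 0.62 168 251
lid_seat [0.527 0.299 0.022] 0.95 181 148
lid_seat [0.4   0.139 0.021] 0.86 230 189
lid_seat [0.197 0.315 0.027] 0.81 170 253
lid_seat [0.365 0.312 0.022] 0.65 174 199
canister_mouth [0.597 0.019 0.11 ] 0.86 271 121
canister [ 0.596  0.016 -0.003] 0.58 271 132
knob_lid_center [ 0.585 -0.239  0.03 ] 0.84 351 134
knob_lid_center [0.528 0.296 0.024] 0.74 182 148
```

View pics/scene0.png

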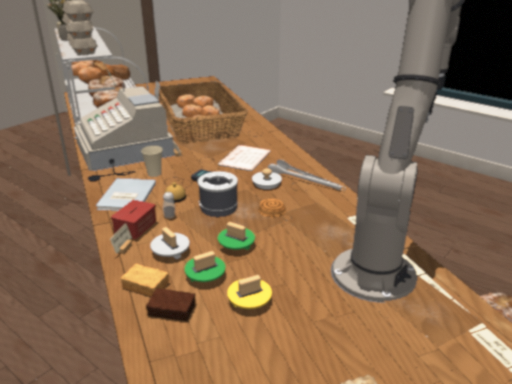

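View pics/top0.png

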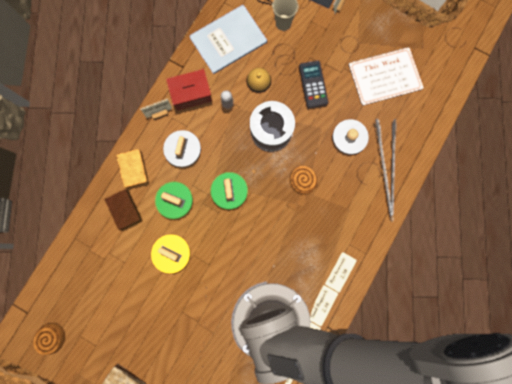

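```bash
python3 - <<'E'
import cv2
a=cv2.imread("pics/top0.png")[90:290,130:390]
cv2.imwrite("pics/topc.png",cv2.resize(a,None,fx=3,fy=3,interpolation=3)[:600,:800])
a=cv2.imread("pics/scene0.png")[150:320,130:310]
cv2.imwrite("pics/scenec.png",cv2.resize(a,None,fx=3.5,fy=3.5,interpolation=3)[:600,:800])
E
```

```text
(no output)
```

View pics/topc.png

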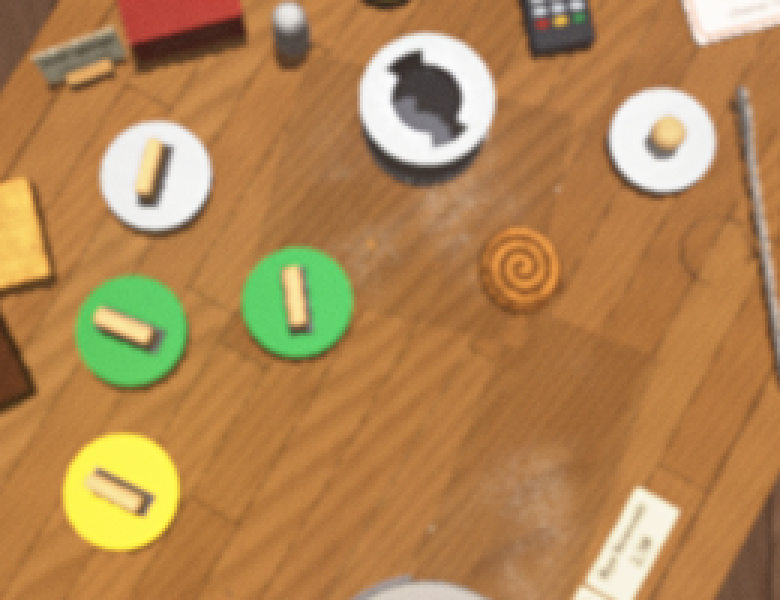

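View pics/scenec.png

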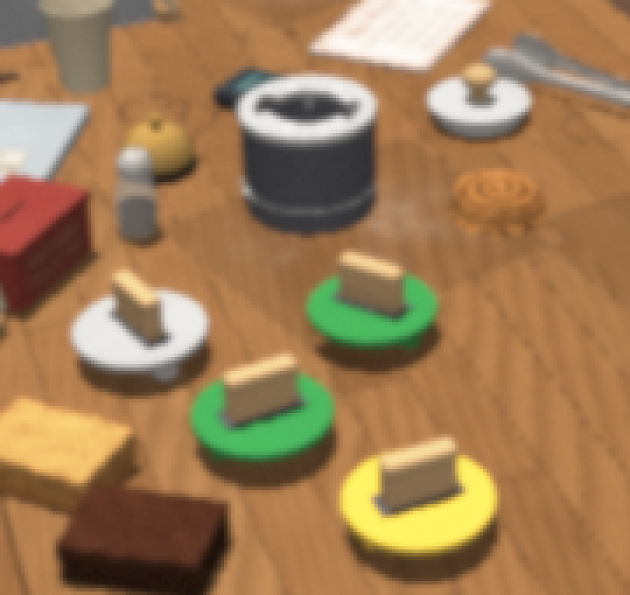

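Things that could be taken for the lid (top camera pixels): the steel bar-grip lid (181,147), green look-alikes (229,190) and (173,200), a yellow one (170,253), and the knob lid (351,136). By the description I choose the steel one at (181,147). Next I measure the bar yaw and the notch yaw in rectified crops.

```bash
cat > h.py <<'E'
from station import *
import cv2,numpy as np
def H(d,z,x0,y0,s,n):  # maps rect pixel (u->x, v->-y... ) u: x=x0+(u-n/2)/s ; v: y=y0-(v-n/2)/s  to image
    K=np.array([[d["fx"],0,d["cx"]],[0,d["fy"],d["cy"]],[0,0,1]]);R=np.array(d["R"]);t=np.array(d["t"])
    P=K@np.c_[R[:,0],R[:,1],R[:,2]*z+t]
    A=np.array([[1/s,0,x0-n/2/s],[0,-1/s,y0+n/2/s],[0,0,1]])
    return P@A
def rect(d,z,x0,y0,s=2500,n=400):
    return cv2.warpPerspective(cv2.cvtColor(d["pixels"],cv2.COLOR_RGB2BGR),H(d,z,x0,y0,s,n),(n,n),flags=cv2.INTER_CUBIC|cv2.WARP_INVERSE_MAP)
E
python3 - <<'E'
from h import *
ims=[]
for c in("top","scene"):
    d=read_camera(c)
    a=rect(d,.110,.597,.019);b=rect(d,.072,.529,.297)
    ims.append(np.hstack([a,b]))
    # bar
    hsv=cv2.cvtColor(b,cv2.COLOR_BGR2HSV);m=((hsv[...,1]>60)&(hsv[...,2]>150)).astype(np.uint8)
    yy,xx=np.mgrid[:400,:400];m[np.hypot(xx-200,yy-200)>110]=0
    n,l,st,ce=cv2.connectedComponentsWithStats(m)
    i=1+np.argmax(st[1:,4]);r=cv2.minAreaRect(np.argwhere(l==i)[:,::-1].astype(np.float32))
    pts=np.argwhere(l==i)[:,::-1].astype(float);cc=pts.mean(0);w,v=np.linalg.eigh(np.cov((pts-cc).T))
    print(c,"bar",.529+(cc[0]-200)/2500,.297-(cc[1]-200)/2500,"yaw",np.degrees(np.arctan2(-v[1,1],v[0,1])),r,np.sqrt(12*w)/2.5)
    # rim bright
    g=cv2.cvtColor(a,cv2.COLOR_BGR2GRAY);hs=cv2.cvtColor(a,cv2.COLOR_BGR2HSV)
    m=((g>140)&(hs[...,1]<60)).astype(np.uint8)
    n,l,st,ce=cv2.connectedComponentsWithStats(m);i=1+np.argmax(st[1:,4])
    cn=max(cv2.findContours((l==i).astype(np.uint8),0,1)[0],key=len);e=cv2.fitEllipse(cn)
    print("rim",.597+(e[0][0]-200)/2500,.019-(e[0][1]-200)/2500,np.array(e[1])/2.5)
    h=((l!=i)&(np.hypot(xx-e[0][0],yy-e[0][1])<140)).astype(np.uint8)
    n,l2,st,_=cv2.connectedComponentsWithStats(h);i=1+np.argmax(st[1:,4])
    pts=np.argwhere(l2==i)[:,::-1].astype(float);cc=pts.mean(0);w,v=np.linalg.eigh(np.cov((pts-cc).T))
    print("hole",.597+(cc[0]-200)/2500,.019-(cc[1]-200)/2500,"yaw",np.degrees(np.arctan2(-v[1,1],v[0,1])),st[i]/2.5)
cv2.imwrite("pics/rect.png",cv2.resize(np.vstack(ims),(600,600)))
E
```

```text
top bar 0.5259707253035774 0.2972682638660978 yaw 168.48559216404985 ((190.82167053222656, 198.8731689453125), (151.20509338378906, 45.65199279785156), 12.369060516357422) [16.78928797 57.07537137]
rim 0.5938014404296875 0.016770904541015624 [136.15639648 136.7817749 ]
hole 0.5954860570029725 0.016748557440111903 yaw -146.83876004367835 [   31.2    43.2    94.8    77.6 11438. ]
scene bar 0.5355716817954399 0.29057129583303554 yaw -135.4394568124193 ((210.05007934570312, 213.87188720703125), (185.71014404296875, 219.9699249267578), 54.07705307006836) [60.14391281 78.60061803]
rim 0.5965455322265625 0.012819659423828124 [136.54212646 144.01069336]
hole 0.5966622427819429 0.013079964906683676 yaw -147.96419977847185 [   34.4    51.2    91.6    69.2 10030.4]
```

View pics/rect.png

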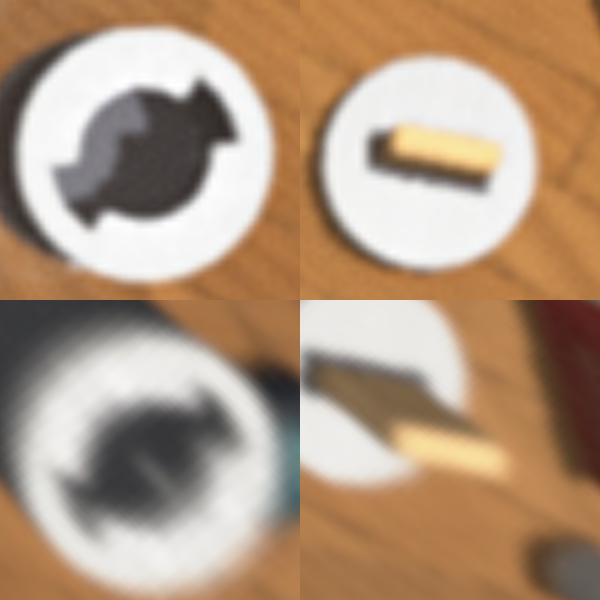

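The top camera shows the steel bar lid at (181,147) with the bar at yaw -11.5°. The canister notches lie at yaw about +33°, with the mouth at about (0.596, 0.016). The chosen lid is white steel with a straight bar, and the crop confirms it. Starting the approach.

Call:
move_arm([
  [3.5,-1.9,0],
  [7,-3.8,0],
  [10.5,-5.7,0],
  [14,-7.6,0],
  [17.5,-9.5,0],
], gripper=[1,1,1,1,1], twist=[0.09,0.18,0.27,0.36,0.449])

```text
t: 1.12
eef_pos: [0.3135, -0.5177, 0.3041]
tool_rot: [0.0, 0.995, -0.102, 0.0]
contact_force: [0.5, -0.2, 0.6]
gripper_width: 0.999
```

```bash
cat >> h.py <<'E'
from scipy.spatial.transform import Rotation as Ro
def to(x,y,z,yaw=None):
    o=get_obs();q=o["tool_rot"];M=Ro.from_quat([q[1],q[2],q[3],q[0]]).as_matrix()
    cy=np.degrees(np.arctan2(M[1,0],M[0,0]))
    print("t %.2f"%o["t"],"pos",np.round(o["eef_pos"],4),"yaw %.2f"%cy,"tilt %.2f"%np.degrees(np.arccos(-M[2,2])),"F",np.round(o["contact_force"],1),"w %.3f"%o["gripper_width"],"q",np.round(o["q"],2))
    print("shift cm",np.round(100*M.T@(np.array([x,y,z])-o["eef_pos"]),2),"twist",None if yaw is None else round(np.radians(cy-yaw),3))
E
python3 -c "
from h import *
to(.55,-.2,.3,-11.5);to(.528,.296,.25,-11.5)"
```

```text
t 1.12 pos [ 0.3135 -0.5177  0.3041] yaw -11.75 tilt 0.03 F [ 0.5 -0.2  0.6] w 0.999 q [ 0.88  0.36  0.05  1.73 -0.02  1.05 -0.83]
shift cm [ 16.68 -35.92   0.41] twist -0.004
t 1.12 pos [ 0.3135 -0.5177  0.3041] yaw -11.75 tilt 0.03 F [ 0.5 -0.2  0.6] w 0.999 q [ 0.88  0.36  0.05  1.73 -0.02  1.05 -0.83]
shift cm [  4.43 -84.03   5.39] twist -0.004
```

Call:
move_arm([
  [1.6,-3.5,0],
  [3.2,-7,0],
  [4.8,-10.5,0],
  [6.4,-14,0],
  [8,-17.5,0],
], gripper=[1,1,1,1,1], twist=[0,0,0,0,0])

```text
t: 1.53
eef_pos: [0.4265, -0.3618, 0.3042]
tool_rot: [0.0, 0.995, -0.1, 0.0]
contact_force: [0.4, -0.6, 0.5]
gripper_width: 1.002
```

Call:
move_arm([
  [1,-3.5,0],
  [2,-7,0],
  [3,-10.5,0],
  [4,-14,0],
  [5,-17.5,0],
], gripper=[1,1,1,1,1], twist=[0,0,0,0,0])

```text
t: 1.95
eef_pos: [0.51, -0.2003, 0.3042]
tool_rot: [0.0, 0.995, -0.1, 0.0]
contact_force: [0.6, -0.2, -0.3]
gripper_width: 1.003
```

Call:
move_arm([
  [0,-3.5,0],
  [0,-7,0],
  [0,-10.5,0],
  [0,-14,0],
  [0,-17.5,0],
], gripper=[1,1,1,1,1], twist=[0,0,0,0,0])

```text
t: 2.37
eef_pos: [0.5444, -0.0288, 0.3042]
tool_rot: [0.0, 0.995, -0.1, 0.0]
contact_force: [1.0, 0.1, -0.6]
gripper_width: 1.003
```

```bash
python3 -c "
from h import *
to(.528,.296,.22,-11.5)"
```

```text
t 2.37 pos [ 0.5444 -0.0288  0.3042] yaw -11.48 tilt 0.03 F [ 1.   0.1 -0.6] w 1.003 q [ 0.12  0.27 -0.22  1.86  0.07  1.02 -1.9 ]
shift cm [ -8.07 -31.5    8.41] twist 0.0
```

Call:
move_arm([
  [-0.9,-3.5,0],
  [-1.8,-7,0],
  [-2.7,-10.5,0],
  [-3.6,-14,0],
  [-4.5,-17.5,0],
], gripper=[1,1,1,1,1], twist=[0,0,0,0,0])

```text
t: 2.78
eef_pos: [0.5347, 0.1517, 0.3042]
tool_rot: [-0.0, 0.995, -0.1, 0.0]
contact_force: [1.0, -0.0, 0.3]
gripper_width: 1.002
```

Call:
move_arm([
  [-0.9,-3.5,1],
  [-1.8,-7,3],
  [-2.7,-10.5,5],
  [-3.6,-14,7],
  [-3.6,-14,8],
], gripper=[1,1,1,1,1], twist=[0,0,0,0,0])

```text
t: 3.2
eef_pos: [0.5242, 0.303, 0.2221]
tool_rot: [-0.002, 0.995, -0.095, -0.002]
contact_force: [-1.3, 0.7, 0.5]
gripper_width: 0.996
```

```bash
python3 - <<'E'
from h import *
d=read_camera("top");
cv2.imwrite("pics/pre_t.png",cv2.resize(cv2.cvtColor(d["pixels"],cv2.COLOR_RGB2BGR)[90:220,110:280],None,fx=4,fy=4))
d=read_camera("scene");
cv2.imwrite("pics/pre_s.png",cv2.resize(cv2.cvtColor(d["pixels"],cv2.COLOR_RGB2BGR)[150:290,100:270],None,fx=4,fy=4))
to(.528,.296,.105,-11.5)
E
```

```text
t 3.30 pos [0.5258 0.2957 0.2217] yaw -11.25 tilt 0.24 F [-0.3 -0.7 -0.4] w 1.000 q [-0.36  0.47 -0.33  1.79  0.18  0.92 -2.54]
shift cm [ 0.25 -0.1  11.66] twist 0.004
```

View pics/pre_s.png

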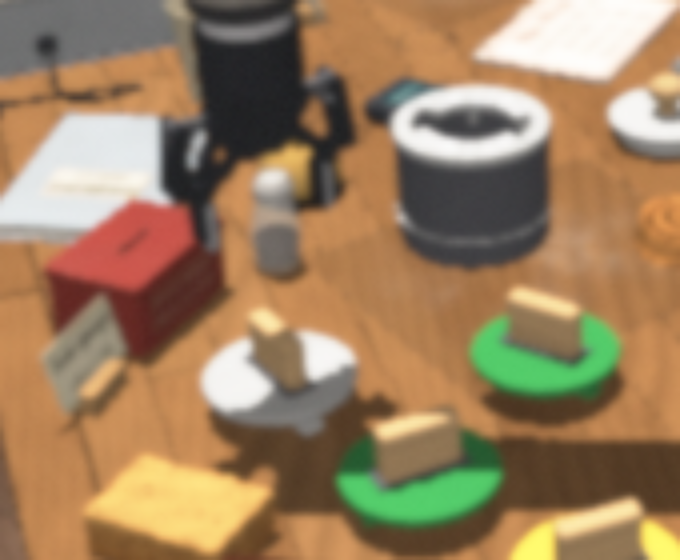

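The gripper hangs above and behind the steel lid (lid at crop (280,375)) and lines up as computed. Descending to TCP z 0.110.

Call:
move_arm([
  [0.2,-0.1,3],
  [0.2,-0.1,6],
  [0.2,-0.1,8.5],
  [0.2,-0.1,10.5],
  [0.2,-0.1,11.2],
], gripper=[1,1,1,1,1], twist=[0,0,0,0,0])

```text
t: 3.72
eef_pos: [0.5295, 0.2922, 0.1098]
tool_rot: [0.002, 0.995, -0.101, -0.001]
contact_force: [-0.8, -0.1, -0.3]
gripper_width: 0.997
```

```bash
python3 - <<'E'
from h import *
d=read_camera("scene");
cv2.imwrite("pics/pre_s2.png",cv2.resize(cv2.cvtColor(d["pixels"],cv2.COLOR_RGB2BGR)[180:290,110:270],None,fx=4.5,fy=4.5))
to(.528,.296,.11,-11.5)
E
```

```text
t 3.77 pos [0.5295 0.2925 0.1099] yaw -11.60 tilt 0.23 F [-0.2  0.3 -0. ] w 1.000 q [-0.39  0.62 -0.29  1.85  0.25  0.71 -2.6 ]
shift cm [-0.21 -0.31 -0.01] twist -0.002
```

View pics/pre_s2.png

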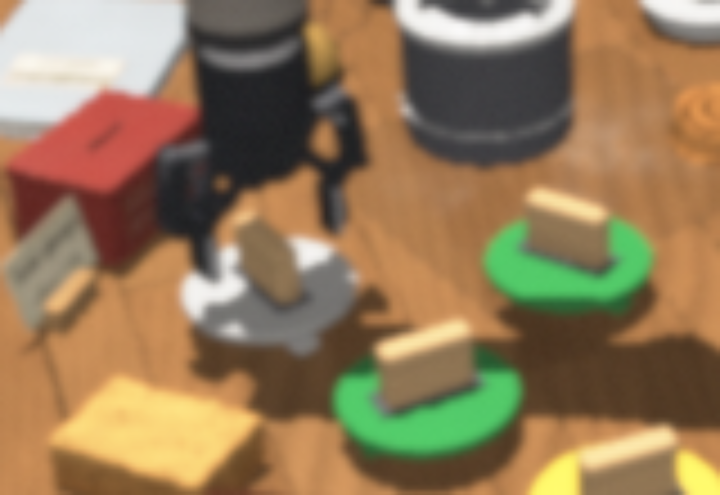

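Call:
move_arm([
  [-0.1,-0.3,0],
  [-0.1,-0.3,0],
  [-0.1,-0.3,0],
  [-0.1,-0.3,0],
  [-0.1,-0.3,0],
], gripper=[0,0,0,0,0], twist=[0,0,0,0,0], squeeze=60)

```text
t: 4.18
eef_pos: [0.5298, 0.2983, 0.113]
tool_rot: [-0.0, 0.995, -0.1, 0.001]
contact_force: [-0.1, 0.6, 0.0]
gripper_width: 0.295
```

Call:
move_arm([
  [0,0,0],
  [0,0,0],
  [0,0,0],
  [0,0,0],
  [0,0,0],
], gripper=[0,0,0,0,0], twist=[0,0,0,0,0])

```text
t: 4.6
eef_pos: [0.5297, 0.2982, 0.1127]
tool_rot: [-0.0, 0.995, -0.1, 0.0]
contact_force: [-1.0, -0.8, 4.7]
gripper_width: 0.201
```

```bash
python3 - <<'E'
from h import *
d=read_camera("scene");
cv2.imwrite("pics/g.png",cv2.resize(cv2.cvtColor(d["pixels"],cv2.COLOR_RGB2BGR)[180:290,110:270],None,fx=4.5,fy=4.5))
to(.528,.296,.3,-11.5)
E
```

```text
t 4.65 pos [0.5297 0.2982 0.1127] yaw -11.48 tilt 0.06 F [-1.7 -0.8  6.8] w 0.200 q [-0.4   0.62 -0.29  1.84  0.25  0.72 -2.6 ]
shift cm [ -0.1    0.24 -18.73] twist 0.0
```

View pics/g.png

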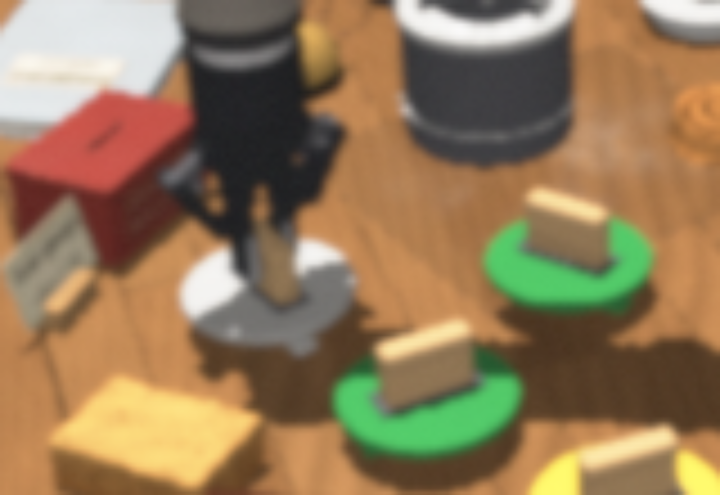

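Gripped: the opening of 0.20 × 85 ≈ 17 mm matches the bar. Lifting.

Call:
move_arm([
  [0,0,-0.5],
  [0,0,-2],
  [0,0,-5],
  [0,0,-8],
  [0,0,-11],
], gripper=[0,0,0,0,0], twist=[0,0,0,0,0])

```text
t: 5.07
eef_pos: [0.5285, 0.2977, 0.2224]
tool_rot: [0.001, 0.995, -0.1, -0.001]
contact_force: [0.9, 0.4, -3.2]
gripper_width: 0.202
```

Call:
move_arm([
  [0,0,-2],
  [0,0,-4],
  [0,0,-5],
  [0,0,-5],
  [0,0,-5],
], gripper=[0,0,0,0,0], twist=[0,0,0,0,0])

```text
t: 5.48
eef_pos: [0.529, 0.2979, 0.2713]
tool_rot: [0.0, 0.995, -0.1, -0.0]
contact_force: [0.5, -0.2, -4.4]
gripper_width: 0.203
```

```bash
python3 - <<'E'
from h import *
d=read_camera("scene");
cv2.imwrite("pics/l.png",cv2.resize(cv2.cvtColor(d["pixels"],cv2.COLOR_RGB2BGR)[130:270,100:270],None,fx=4,fy=4))
for c in("scene","top"):
  read_camera(c)
  for r in spot_point("lid_grip",c)+spot_point("lid_seat",c): print(c,np.round(r["centre"],3),round(r["p"],2))
to(.596,.016,.27,33)
E
```

```text
scene [0.399 0.145 0.051] 0.92
scene [0.531 0.296 0.214] 0.74
scene [0.362 0.31  0.051] 0.62
scene [0.197 0.315 0.048] 0.6
scene [0.198 0.314 0.022] 0.96
scene [0.524 0.296 0.179] 0.6
scene [0.399 0.145 0.025] 0.56
scene [0.529 0.293 0.212] 0.52
top [0.205 0.317 0.053] 0.95
top [0.363 0.315 0.052] 0.92
top [0.368 0.314 0.022] 0.92
top [0.197 0.315 0.025] 0.91
t 5.83 pos [0.5291 0.298  0.271 ] yaw -11.47 tilt 0.09 F [ 0.6 -0.2 -3.5] w 0.198 q [-0.36  0.42 -0.34  1.74  0.16  1.01 -2.53]
shift cm [12.17 26.3   0.11] twist -0.776
```

View pics/l.png

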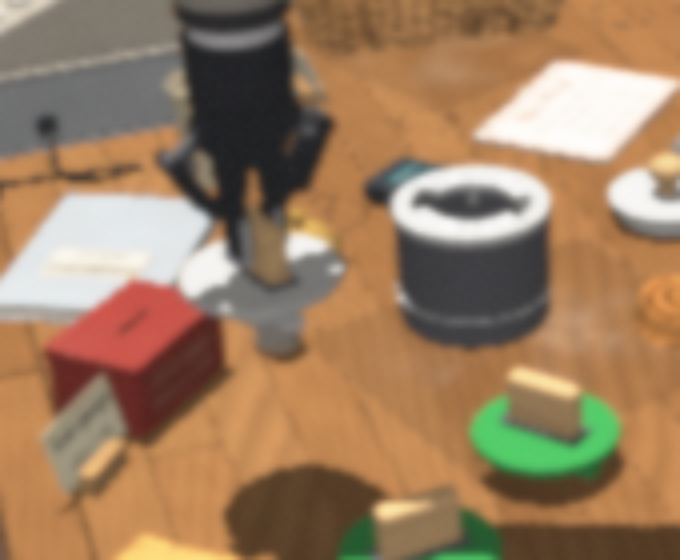

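Call:
move_arm([
  [1.2,2.6,0],
  [2.4,5.2,0],
  [3.6,7.8,0],
  [4.9,10.5,0],
  [6.1,13.1,0],
], gripper=[0,0,0,0,0], twist=[-0.08,-0.16,-0.24,-0.31,-0.39])

```text
t: 6.25
eef_pos: [0.5632, 0.1561, 0.2716]
tool_rot: [0.0, 0.995, 0.096, -0.0]
contact_force: [1.4, 0.5, -2.8]
gripper_width: 0.204
```

```bash
python3 -c "
from h import *
to(.596,.016,.26,33)"
```

```text
t 6.25 pos [0.5632 0.1561 0.2716] yaw 11.07 tilt 0.02 F [ 1.4  0.5 -2.8] w 0.204 q [-0.08  0.39 -0.38  1.79  0.17  0.99 -1.9 ]
shift cm [ 0.53 14.38  1.16] twist -0.383
```

Call:
move_arm([
  [0.1,3,0],
  [0.2,6,0],
  [0.3,9,0],
  [0.5,12,0.5],
  [0.5,14.3,1],
], gripper=[0,0,0,0,0], twist=[-0.08,-0.16,-0.24,-0.31,-0.383])

```text
t: 6.67
eef_pos: [0.5957, 0.015, 0.2618]
tool_rot: [0.001, 0.959, 0.283, 0.0]
contact_force: [0.4, -0.9, -2.6]
gripper_width: 0.204
```

Call:
move_arm([
  [0,0,0],
  [0,0,0],
], gripper=[0,0], twist=[0,0])

```text
t: 6.83
eef_pos: [0.5949, 0.0158, 0.2611]
tool_rot: [0.0, 0.96, 0.28, -0.001]
contact_force: [0.1, 0.2, -2.2]
gripper_width: 0.2
```

```bash
python3 - <<'E'
from h import *
a=[]
for c in("scene","top"):
  d=read_camera(c)
  b=cv2.cvtColor(d["pixels"],cv2.COLOR_RGB2BGR)
  a.append(cv2.resize(b[90:230,150:290] if c=="scene" else b[60:180,210:330],(400,400),interpolation=3))
  for r in spot_point("lid_grip",c)+spot_point("lid_seat",c)+spot_point("canister_mouth",c): print(c,np.round(r["centre"],3),round(r["p"],2))
cv2.imwrite("pics/ov.png",np.hstack(a))
to(.596,.016,.26,33)
E
```

```text
scene [0.398 0.142 0.052] 0.96
scene [0.36  0.312 0.051] 0.89
scene [0.197 0.315 0.056] 0.76
scene [0.598 0.016 0.203] 0.55
scene [0.396 0.144 0.024] 0.88
scene [0.198 0.314 0.022] 0.86
scene [0.592 0.016 0.166] 0.56
scene [0.364 0.315 0.019] 0.56
scene [0.6   0.018 0.106] 0.79
scene [ 0.584 -0.239  0.027] 0.49
top [0.201 0.316 0.054] 0.78
top [0.595 0.017 0.194] 0.73
top [0.398 0.146 0.049] 0.7
top [0.365 0.316 0.054] 0.57
top [0.398 0.137 0.021] 0.83
top [0.2   0.315 0.026] 0.8
top [0.596 0.021 0.171] 0.63
top [0.366 0.31  0.024] 0.57
top [0.594 0.02  0.109] 0.78
t 7.23 pos [0.5949 0.019  0.2621] yaw 32.89 tilt 0.02 F [ 0.5  0.  -2.8] w 0.200 q [ 0.18  0.42 -0.41  1.77  0.2   0.99 -1.3 ]
shift cm [-0.07  0.32  0.21] twist -0.002
```

View pics/ov.png

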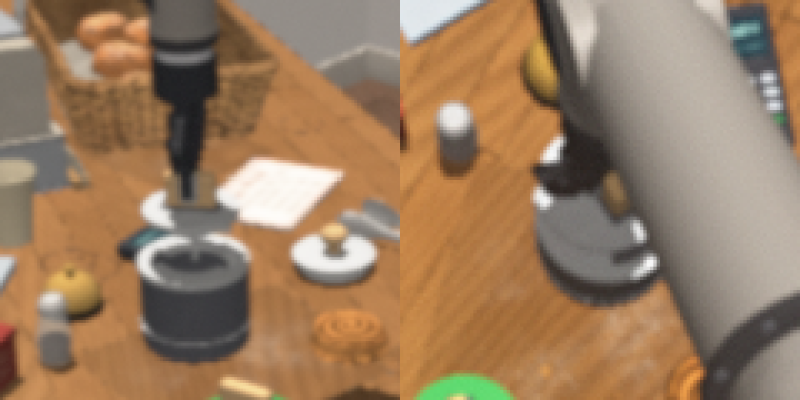

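The lid hangs level over the mouth. Estimates of the lid axis, about (0.595, 0.017), and the mouth, (0.596, 0.017), agree. Lowering it carefully; I expect it seated at TCP z ≈ 0.200.

Call:
move_arm([
  [0,0.1,1],
  [0,0.1,2],
  [0,0.1,3],
  [0,0.1,3.5],
  [0,0.1,4.0],
], gripper=[0,0,0,0,0], twist=[0,0,0,0,0])

```text
t: 7.65
eef_pos: [0.5949, 0.0172, 0.2204]
tool_rot: [-0.0, 0.959, 0.283, -0.001]
contact_force: [-0.5, 0.1, -3.6]
gripper_width: 0.199
```

```bash
python3 - <<'E'
from h import *
d=read_camera("scene")
b=cv2.cvtColor(d["pixels"],cv2.COLOR_RGB2BGR)
cv2.imwrite("pics/d1.png",cv2.resize(b[120:230,150:290],None,fx=5,fy=5,interpolation=3))
to(.596,.0175,.2,33)
E
```

```text
t 7.70 pos [0.5947 0.0171 0.2198] yaw 32.82 tilt 0.15 F [-0.3  0.3 -3.3] w 0.200 q [ 0.17  0.47 -0.4   1.81  0.22  0.91 -1.33]
shift cm [0.14 0.04 1.98] twist -0.003
```

View pics/d1.png

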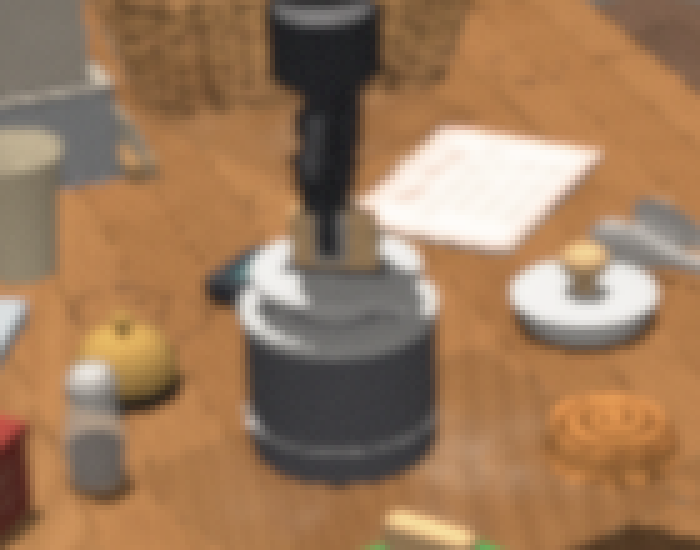

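Lugs are just entering, with no contact force beyond the weight. Continuing down.

Call:
move_arm([
  [0.1,0,0.4],
  [0.1,0,0.8],
  [0.1,0,1.2],
  [0.1,0,1.5],
  [0.1,0,1.7],
], gripper=[0,0,0,0,0], twist=[0,0,0,0,0])

```text
t: 8.12
eef_pos: [0.5962, 0.0178, 0.2045]
tool_rot: [-0.0, 0.959, 0.282, -0.0]
contact_force: [-0.2, 0.9, -3.1]
gripper_width: 0.199
```

```bash
python3 - <<'E'
from h import *
to(.596,.0175,.2,33)
E
```

```text
t 8.12 pos [0.5962 0.0178 0.2045] yaw 32.82 tilt 0.02 F [-0.2  0.9 -3.1] w 0.199 q [ 0.17  0.49 -0.39  1.82  0.24  0.88 -1.34]
shift cm [-0.03  0.01  0.45] twist -0.003
```

Call:
move_arm([
  [0,0,0.2],
  [0,0,0.4],
  [0,0,0.5],
  [0,0,0.5],
], gripper=[0,0,0,0], twist=[0,0,0,0])

```text
t: 8.45
eef_pos: [0.5965, 0.0178, 0.2007]
tool_rot: [0.0, 0.959, 0.282, 0.0]
contact_force: [-2.1, -1.3, 3.1]
gripper_width: 0.203
```

```bash
python3 - <<'E'
from h import *
d=read_camera("scene")
b=cv2.cvtColor(d["pixels"],cv2.COLOR_RGB2BGR)
cv2.imwrite("pics/d2.png",cv2.resize(b[120:230,150:290],None,fx=5,fy=5,interpolation=3))
to(.596,.0175,.2,-32)
E
```

```text
t 8.50 pos [0.5965 0.0178 0.2007] yaw 32.81 tilt 0.03 F [-2.5 -0.2  5.2] w 0.199 q [ 0.16  0.49 -0.39  1.82  0.24  0.87 -1.34]
shift cm [-0.06 -0.    0.07] twist 1.131
```

View pics/d2.png

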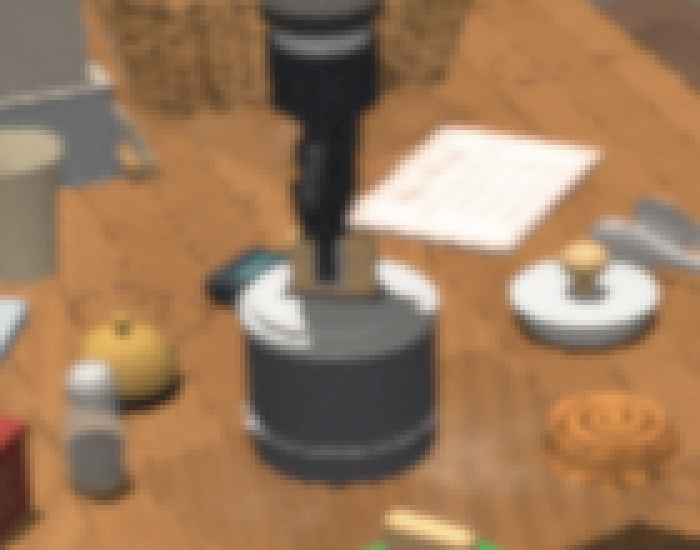

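Seated flush: TCP is at z 0.2007 against 0.2007 expected, with the contact force now pushing up. Turning clockwise (positive twist).

Call:
move_arm([
  [0,0,0],
  [0,0,0],
  [0,0,0],
  [0,0,0],
  [0,0,0],
], gripper=[0,0,0,0,0], twist=[0.08,0.16,0.24,0.32,0.4])

```text
t: 8.92
eef_pos: [0.5962, 0.0186, 0.2007]
tool_rot: [-0.0, 0.996, 0.085, 0.0]
contact_force: [-3.8, 0.8, 4.0]
gripper_width: 0.202
```

Call:
move_arm([
  [0,0,0],
  [0,0,0],
  [0,0,0],
  [0,0,0],
  [0,0,0],
], gripper=[0,0,0,0,0], twist=[0.08,0.16,0.24,0.32,0.4])

```text
t: 9.33
eef_pos: [0.5965, 0.019, 0.2007]
tool_rot: [-0.001, 0.993, -0.115, 0.0]
contact_force: [-3.3, 0.6, 4.5]
gripper_width: 0.2
```

```bash
python3 - <<'E'
from h import *
to(.596,.0175,.2,-32);print(get_obs()["torque"])
E
```

```text
t 9.33 pos [0.5965 0.019  0.2007] yaw -13.18 tilt 0.09 F [-3.3  0.6  4.5] w 0.200 q [ 0.02  0.47 -0.21  1.83  0.12  0.85 -2.04]
shift cm [-0.01  0.16  0.07] twist 0.329
[0.65630899 0.41007045 0.20077006]
```

Call:
move_arm([
  [0,0,0],
  [0,0,0],
  [0,0,0],
  [0,0,0],
], gripper=[0,0,0,0], twist=[0.06,0.12,0.18,0.24])

```text
t: 9.67
eef_pos: [0.5967, 0.0191, 0.2007]
tool_rot: [-0.001, 0.973, -0.232, 0.001]
contact_force: [-2.1, 1.6, 2.5]
gripper_width: 0.201
```

```bash
python3 - <<'E'
from h import *
to(.596,.0175,.2,-32);print(get_obs()["torque"])
E
```

```text
t 9.67 pos [0.5967 0.0191 0.2007] yaw -26.86 tilt 0.11 F [-2.1  1.6  2.5] w 0.201 q [-0.02  0.47 -0.15  1.83  0.09  0.85 -2.25]
shift cm [0.01 0.17 0.07] twist 0.09
[0.59501898 0.24461372 0.09913224]
```

Call:
move_arm([
  [0,0,0],
  [0,0,0],
  [0,0,0],
  [0,0,0],
], gripper=[0,0,0,0], twist=[0.03,0.06,0.08,0.1])

```text
t: 10.0
eef_pos: [0.5952, 0.0174, 0.2008]
tool_rot: [0.001, 0.96, -0.279, -0.001]
contact_force: [-10.2, -3.6, 12.1]
gripper_width: 0.202
```

```bash
python3 - <<'E'
from h import *
to(.596,.0175,.2,-32);print(get_obs()["torque"])
E
```

```text
t 10.00 pos [0.5952 0.0174 0.2008] yaw -32.40 tilt 0.16 F [-10.2  -3.6  12.1] w 0.202 q [-0.04  0.47 -0.13  1.83  0.08  0.85 -2.34]
shift cm [ 0.06 -0.05  0.08] twist -0.007
[-0.56628797  1.73880767  1.12232375]
```

Call:
move_arm([
  [0,0,0],
  [0,0,0],
  [0,0,0],
], gripper=[0,0,0], twist=[0.03,0.06,0.06])

```text
t: 10.25
eef_pos: [0.5944, 0.0163, 0.2008]
tool_rot: [0.002, 0.951, -0.308, -0.001]
contact_force: [-11.7, -6.5, 13.2]
gripper_width: 0.199
```

```bash
python3 - <<'E'
from h import *
to(.596,.0175,.2,-32);print(get_obs()["torque"])
E
```

```text
t 10.25 pos [0.5944 0.0163 0.2008] yaw -35.84 tilt 0.31 F [-11.7  -6.5  13.2] w 0.199 q [-0.05  0.47 -0.11  1.84  0.07  0.85 -2.39]
shift cm [ 0.06 -0.19  0.08] twist -0.067
[-0.95112379  2.14245654  1.41266446]
```

```bash
python3 - <<'E'
from h import *
a=[]
for c in("scene","top"):
  d=read_camera(c)
  b=cv2.cvtColor(d["pixels"],cv2.COLOR_RGB2BGR)
  a.append(cv2.resize(b[140:220,175:255] if c=="scene" else b[70:180,220:330],(400,400),interpolation=3))
cv2.imwrite("pics/tw.png",np.hstack(a))
to(0,0,0)
E
```

```text
t 10.35 pos [0.5944 0.0163 0.2008] yaw -35.77 tilt 0.31 F [-11.9  -6.4  12.5] w 0.198 q [-0.05  0.47 -0.11  1.84  0.07  0.85 -2.39]
shift cm [-47.25  35.96  20.33] twist None
```

View pics/tw.png

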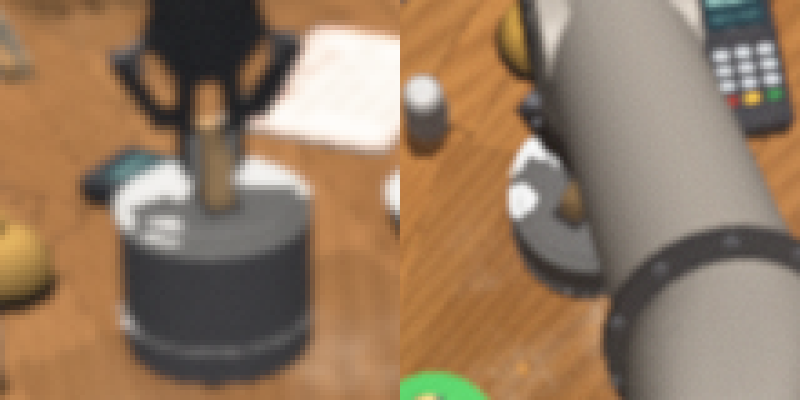

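The bar has turned to point roughly at the camera and the disc is flush. The moment rose from 0.1 to 1.4 N·m, consistent with the stop. One more small push as a test.

Call:
move_arm([
  [0,0,0],
  [0,0,0],
  [0,0,0],
], gripper=[0,0,0], twist=[0.03,0.05,0.05])

```text
t: 10.6
eef_pos: [0.5947, 0.0157, 0.2008]
tool_rot: [0.003, 0.944, -0.331, -0.001]
contact_force: [-10.3, -6.1, 11.8]
gripper_width: 0.204
```

```bash
python3 - <<'E'
from h import *
to(.596,.0175,.2,-32);print(get_obs()["torque"])
E
```

```text
t 10.60 pos [0.5947 0.0157 0.2008] yaw -38.68 tilt 0.31 F [-10.3  -6.1  11.8] w 0.204 q [-0.06  0.47 -0.1   1.84  0.07  0.85 -2.43]
shift cm [-0.01 -0.22  0.08] twist -0.117
[-1.32436454  1.96614566  1.39510134]
```

The moment stays at 1.4 N·m, so the pads are slipping on a lid that has stopped. Letting go and rising.

Call:
move_arm([
  [0,0,0],
  [0,0,0],
  [0,0,0],
  [0,0,0],
  [0,0,0],
], gripper=[1,1,1,1,1], twist=[0,0,0,0,0])

```text
t: 11.02
eef_pos: [0.5966, 0.0181, 0.1999]
tool_rot: [-0.0, 0.943, -0.332, 0.0]
contact_force: [0.3, 0.3, 0.3]
gripper_width: 0.893
```

Call:
move_arm([
  [0,0,0],
  [0,0,0],
  [0,0,0],
  [0,0,0],
  [0,0,0],
], gripper=[1,1,1,1,1], twist=[0,0,0,0,0])

```text
t: 11.43
eef_pos: [0.5963, 0.0178, 0.1999]
tool_rot: [0.0, 0.943, -0.332, 0.0]
contact_force: [0.4, -0.3, -0.4]
gripper_width: 0.999
```

Call:
move_arm([
  [0,0,-1],
  [0,0,-3],
  [0,0,-6],
  [0,0,-9],
  [0,0,-12],
], gripper=[1,1,1,1,1], twist=[0,0,0,0,0])

```text
t: 11.85
eef_pos: [0.596, 0.0178, 0.3219]
tool_rot: [-0.0, 0.943, -0.332, 0.0]
contact_force: [1.0, 0.9, -0.1]
gripper_width: 0.997
```

```bash
python3 - <<'E'
from h import *
to(.6,-.2,.32)
E
```

```text
t 11.85 pos [0.596  0.0178 0.3219] yaw -38.80 tilt 0.00 F [ 1.   0.9 -0.1] w 0.997 q [-0.05  0.34 -0.1   1.72  0.04  1.08 -2.42]
shift cm [13.95 16.72  0.19] twist None
```

Call:
move_arm([
  [2.2,2.7,0],
  [4.4,5.4,0],
  [6.6,8.1,0],
  [8.8,10.8,0],
  [11,13.5,0],
], gripper=[1,1,1,1,1], twist=[0,0,0,0,0])

```text
t: 12.27
eef_pos: [0.5972, -0.1579, 0.3211]
tool_rot: [-0.0, 0.943, -0.332, 0.001]
contact_force: [0.1, 0.0, 0.1]
gripper_width: 0.998
```

Call:
move_arm([
  [1.1,3.3,0],
  [2.2,6.6,0],
  [3.3,9.9,0],
  [4.4,13.2,0],
  [4.4,13.2,0],
], gripper=[1,1,1,1,1], twist=[0,0,0,0,0])

```text
t: 12.68
eef_pos: [0.5447, -0.2956, 0.3209]
tool_rot: [0.003, 0.941, -0.337, 0.0]
contact_force: [-0.3, -0.7, 0.2]
gripper_width: 0.999
```

```bash
python3 - <<'E'
from h import *
d=read_camera("top");a=rect(d,.160,.596,.017);e=rect(d,.118,.596,.017)
s=read_camera("scene");b=cv2.cvtColor(s["pixels"],cv2.COLOR_RGB2BGR)
cv2.imwrite("pics/f.png",np.hstack([a,cv2.resize(b[140:220,175:255],(400,400),interpolation=3)]))
hsv=cv2.cvtColor(a,cv2.COLOR_BGR2HSV);m=((hsv[...,1]>60)&(hsv[...,2]>150)).astype(np.uint8)
yy,xx=np.mgrid[:400,:400];m[np.hypot(xx-200,yy-200)>110]=0
n,l,st,ce=cv2.connectedComponentsWithStats(m);i=1+np.argmax(st[1:,4])
pts=np.argwhere(l==i)[:,::-1].astype(float);cc=pts.mean(0);w,v=np.linalg.eigh(np.cov((pts-cc).T))
print("bar",.596+(cc[0]-200)/2500,.017-(cc[1]-200)/2500,"yaw",np.degrees(np.arctan2(-v[1,1],v[0,1])),np.sqrt(12*w)/2.5)
for c in("top","scene"):
  for q in("lid_grip","lid_seat","knob_lid_center"):
    for r in spot_point(q,c):print(c,q,np.round(r["centre"],3),round(r["p"],2))
E
```

```text
bar 0.5892482747012288 0.017690052179767712 yaw 146.51904033296307 [16.47877211 56.74242354]
top lid_grip [0.4   0.14  0.051] 0.93
top lid_grip [0.594 0.015 0.135] 0.78
top lid_grip [0.201 0.315 0.055] 0.77
top lid_grip [0.362 0.314 0.051] 0.61
top lid_seat [0.591 0.017 0.111] 0.89
top lid_seat [0.367 0.312 0.022] 0.64
top lid_seat [0.399 0.139 0.02 ] 0.64
top lid_seat [0.197 0.312 0.022] 0.64
top knob_lid_center [ 0.585 -0.235  0.03 ] 0.76
scene lid_grip [0.597 0.016 0.144] 0.73
scene lid_grip [0.397 0.144 0.05 ] 0.73
scene lid_grip [0.364 0.315 0.052] 0.72
scene lid_grip [0.199 0.313 0.053] 0.63
scene lid_seat [0.197 0.311 0.023] 0.98
scene lid_seat [0.591 0.013 0.11 ] 0.78
scene lid_seat [0.361 0.314 0.02 ] 0.64
scene knob_lid_center [ 0.583 -0.239  0.028] 0.92
```

View pics/f.png

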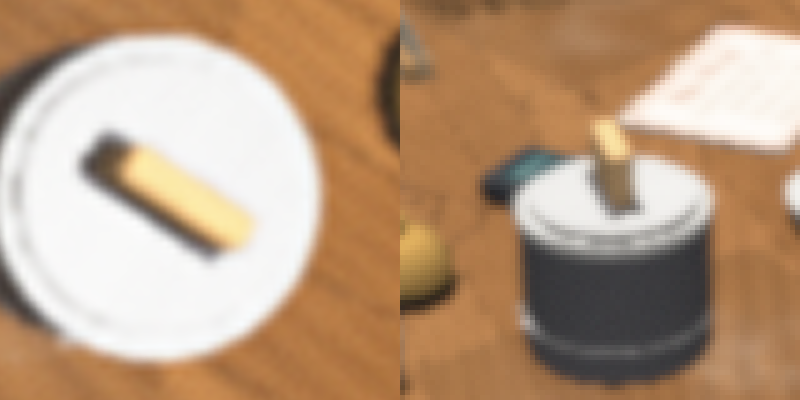

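The lid lies flush on the rim, with its seat height measured at 0.110–0.111. The bar is at yaw -33.5°, about 66° clockwise from the notches. The knob lid and the look-alikes haven't moved.

```bash
python3 -c "
from station import *
print(hand_in())"
```

```text
the job is handed in; nothing more can be done
None
```

I closed the canister with the steel bar-grip lid: set its lugs into the notches, turned it clockwise to the stop, let go, moved the arm clear and handed the job in at about 13 s.

- **Seating:** the lid dropped to the expected height, with TCP z at 0.2007. After release, both cameras put the face that rests on the rim at z 0.110–0.111, level with the rim.
- **Turn:** the bar ended at yaw −33.5°, about 66° clockwise of the notches at about +33°; the stop is given as about 65°. The moment about the lid axis rose from 0.1 to a steady 1.4 N·m. The tool then turned about 5° past the lid, so the pads slipped on the bar at the stop.
- **Surroundings:** in the last network readings, the knob lid and the green and yellow look-alikes were where they started.
- **Disagreement:** the colour-based fit of the bar's top in the last top picture came out about 7 mm low in x. The network readings put the lid within 5 mm of the mouth's centre, and I trusted those.

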